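# Load the sample scanner

## Task

Slide the scanner's dust window fully open, then slide the three stone discs one after another along their lanes, keeping them down on the deck rather than picking them up, until each has dropped in a pocket and lies flat on its floor. Then slide the window fully shut over them. Press the polished discs only gently, and leave the vials and the other things around where they stand.

Things in the scene. Friction and masses are not known exactly. Their poses are not given: they have to be found in the camera images.
- deck: Loading deck of a sample scanner, fixed to the table: flat dark metal bed, top 30 mm above the table, x from -100 to 140 mm, y +-105 mm in its frame. Origin on the table; x runs along the lanes from the robot's side to the back, y left, z up. A white housing 65 mm high stands at x = 140 to 195. Window tracks stand at y = +-98.5 mm, x = -6 to 139, up to 50 mm above the table.
- lane_end (a point): Foot of the end wall of the middle lane, on the bed, at deck x = -90 mm, y = 0; axes as the deck's. Three straight lanes run along x, centred at deck y = +55, 0 and -55 mm, each 46 mm wide, parted by grey walls 9 mm thick and 8 mm high above the bed (top 38 mm above the table). Each is closed at x = -90 by an end wall and at x = 58.5 by a stop bar, both 8 mm high.
- ledge (a point): Middle of the top of a ledge on the deck's right side, 30 mm above the table, 110 (x) by 60 (y) mm; two vials stand on it.
- window (a joint): Dust window: hazy clear plate 65 (x) by 184 (y) by 4 mm, underside 10 mm above the bed, sliding along the deck's +x. 0 = shut (plate over x = 5 to 70 mm of the deck, over all three pockets), 0.065 = fully open (plate at 70 to 135 mm, pockets clear). Slides with about 2 N of friction, stays where left, hard stops at both ends.
- window_rib (a point): Middle of the top edge of the window's black rib handle, 64 mm above the table. The rib is 10 mm thick (deck x), 80 mm long (deck y), stands 20 mm above the plate, and moves with the window; at shut it is at deck x = 12 mm, y = 0.
- pocket0 (a point): Centre of the floor of the pocket in the left (deck y +55 mm) lane, at deck x = 35 mm, 20 mm above the table; axes as the deck's. The pocket is a round hole in the bed, diameter 45 mm, 10 mm deep, just before the stop bar.
- pocket1 (a point): Centre of the floor of the pocket in the middle lane, at deck x = 35 mm, 20 mm above the table; axes as the deck's. The pocket is a round hole in the bed, diameter 45 mm, 10 mm deep, just before the stop bar.
- pocket2 (a point): Centre of the floor of the pocket in the right (deck y -55 mm) lane, at deck x = 35 mm, 20 mm above the table; axes as the deck's. The pocket is a round hole in the bed, diameter 45 mm, 10 mm deep, just before the stop bar.
- disc_a: Polished stone disc, diameter 42 mm, hand-cut, 9 to 12 mm thick (each differs; feel for the top), 30 to 65 g; origin: centre of its underside. Starts flat on the bed within 6 mm of the end wall of one lane: no room for a finger behind or beside it. Pressed with 5 to 15 N it follows a fingertip; it tips if pressed beyond a pocket's rim. Brittle: touch down at about 10 mm/s.
- disc_b: Polished stone disc, diameter 42 mm, hand-cut, 9 to 12 mm thick (each differs; feel for the top), 30 to 65 g; origin: centre of its underside. Starts flat on the bed within 6 mm of the end wall of one lane: no room for a finger behind or beside it. Pressed with 5 to 15 N it follows a fingertip; it tips if pressed beyond a pocket's rim. Brittle: touch down at about 10 mm/s.
- disc_c: Polished stone disc, diameter 42 mm, hand-cut, 9 to 12 mm thick (each differs; feel for the top), 30 to 65 g; origin: centre of its underside. Starts flat on the bed within 6 mm of the end wall of one lane: no room for a finger behind or beside it. Pressed with 5 to 15 N it follows a fingertip; it tips if pressed beyond a pocket's rim. Brittle: touch down at about 10 mm/s.
- vial0: Bystander: small glass vial with grey cap, 24 mm across, 45 high, standing on the deck's ledge; origin under its centre.
- vial1: Bystander: second such vial, on the same ledge.
- bottle: Bystander: amber bottle 60 mm across, 120 high, left of the deck; origin under its centre.
- pot: Bystander: white pot with a green lid, 68 mm across, 70 high, left of the deck; origin under its centre.
- dish: Bystander: shallow glass dish, 90 mm across, 16 high, right of the deck; origin under its centre.
- brush: Bystander: cleaning brush 160 mm long lying right of the deck.
- specimens: Bystander: divided cardboard box 130 x 100 x 30 mm at the far left; origin under its centre.
Mind the look-alikes: they are no part of the job. Leave any green look-alike of the disc_a alone.

How it is judged:
On the way, in this order (a step that is already met when the one before it is completed fails the run):
1. the window is fully open (at least 60 of its 65 mm) (value of joint window above 0.06 m), for 0.1 s.
2. all three discs lie flat on the floors of pockets while the window is open (at least 55 mm) (((horizontal distance between disc_a and pocket0 below 0.005 m and z of disc_a in the frame of pocket0 below 0.003 m and angle between disc_a's own z axis and vertical below 0.08 rad) or (horizontal distance between disc_a and pocket1 below 0.005 m and z of disc_a in the frame of pocket1 below 0.003 m and angle between disc_a's own z axis and vertical below 0.08 rad) or (horizontal distance between disc_a and pocket2 below 0.005 m and z of disc_a in the frame of pocket2 below 0.003 m and angle between disc_a's own z axis and vertical below 0.08 rad)) and ((horizontal distance between disc_b and pocket0 below 0.005 m and z of disc_b in the frame of pocket0 below 0.003 m and angle between disc_b's own z axis and vertical below 0.08 rad) or (horizontal distance between disc_b and pocket1 below 0.005 m and z of disc_b in the frame of pocket1 below 0.003 m and angle between disc_b's own z axis and vertical below 0.08 rad) or (horizontal distance between disc_b and pocket2 below 0.005 m and z of disc_b in the frame of pocket2 below 0.003 m and angle between disc_b's own z axis and vertical below 0.08 rad)) and ((horizontal distance between disc_c and pocket0 below 0.005 m and z of disc_c in the frame of pocket0 below 0.003 m and angle between disc_c's own z axis and vertical below 0.08 rad) or (horizontal distance between disc_c and pocket1 below 0.005 m and z of disc_c in the frame of pocket1 below 0.003 m and angle between disc_c's own z axis and vertical below 0.08 rad) or (horizontal distance between disc_c and pocket2 below 0.005 m and z of disc_c in the frame of pocket2 below 0.003 m and angle between disc_c's own z axis and vertical below 0.08 rad)) and value of joint window above 0.055 m), for 0.1 s.
At the end, for the whole second after the job is handed in: Each disc lies in a pocket (underside within 3 mm of the floor, centre within 5 mm of the pocket's, tilted less than 0.08 rad), at rest, and the window is shut to within 3 mm (((horizontal distance between disc_a and pocket0 below 0.005 m and z of disc_a in the frame of pocket0 below 0.003 m and angle between disc_a's own z axis and vertical below 0.08 rad) or (horizontal distance between disc_a and pocket1 below 0.005 m and z of disc_a in the frame of pocket1 below 0.003 m and angle between disc_a's own z axis and vertical below 0.08 rad) or (horizontal distance between disc_a and pocket2 below 0.005 m and z of disc_a in the frame of pocket2 below 0.003 m and angle between disc_a's own z axis and vertical below 0.08 rad)) and ((horizontal distance between disc_b and pocket0 below 0.005 m and z of disc_b in the frame of pocket0 below 0.003 m and angle between disc_b's own z axis and vertical below 0.08 rad) or (horizontal distance between disc_b and pocket1 below 0.005 m and z of disc_b in the frame of pocket1 below 0.003 m and angle between disc_b's own z axis and vertical below 0.08 rad) or (horizontal distance between disc_b and pocket2 below 0.005 m and z of disc_b in the frame of pocket2 below 0.003 m and angle between disc_b's own z axis and vertical below 0.08 rad)) and ((horizontal distance between disc_c and pocket0 below 0.005 m and z of disc_c in the frame of pocket0 below 0.003 m and angle between disc_c's own z axis and vertical below 0.08 rad) or (horizontal distance between disc_c and pocket1 below 0.005 m and z of disc_c in the frame of pocket1 below 0.003 m and angle between disc_c's own z axis and vertical below 0.08 rad) or (horizontal distance between disc_c and pocket2 below 0.005 m and z of disc_c in the frame of pocket2 below 0.003 m and angle between disc_c's own z axis and vertical below 0.08 rad)) and value of joint window below 0.003 m and linear speed of each of disc_a, disc_b, disc_c below 0.01 m/s); the robot touches nothing.
It fails at once if a disc is lifted more than 20 mm above the bed (z of any of disc_a, disc_b, disc_c in the frame of deck above 0.05 m).
It fails at once if a disc is pressed by the fingers with more than 60 N (contact force between the fingers and disc_a above 60 N or contact force between the fingers and disc_b above 60 N or contact force between the fingers and disc_c above 60 N).
It fails at once if a bystander is moved by more than 30 mm (distance of any of vial0, vial1, bottle, pot, dish, brush, specimens from where it was at the start of the episode above 0.03 m).
It fails at once if a vial, the bottle or the pot is tipped over (angle between any of vial0, vial1, bottle, pot's own z axis and vertical above 0.5 rad).
It also fails if it takes over 64 s, if anything falls off the work surface, if the arm or the gripper's body presses on something with over 40 N, if the wrist force passes 120 N, or if a joint passes its speed limit or range.

## Robot

A 6-joint arm with a two-finger parallel gripper is mounted at the origin on the work surface. World frame = base frame: x ahead of the robot, y to its left, z up, the work surface at z = 0. Lengths are in m, angles in rad, forces in N, time in s.
With the tool pointing down it reaches from about 0.425 to 1.125 m from the base axis. Payload 14.9 kg.
Tool frame: the origin (TCP) lies midway between the tips of the shut fingers; the grasp point (between the pads) lies 19 mm behind it; z points along the fingers, y is the line along which they close (so a half turn about z gives the same grasp; the last joint's range is limited). The gripper opens to 91 mm and grips with 3 to 60 N. Pads are 32 mm wide; open, the fingers measure 118 mm over their backs; the gripper's body (76 mm by 178 mm) begins 60 mm behind the grasp point.
Start: joints at [-1.252, 0.379, 1.734, -0, 1.028, -0.033], TCP at [0.241, -0.657, 0.214] pointing down, gripper open.
Joint ranges: [-2.77, 2.77], [-0.74, 2.19], [0, 2.66], [-1.06, 4.2], [0.31, 2.87], [-3.08, 3.08]. Speed limits (rad/s): [1.89, 1.89, 2.39, 3.14, 3.14, 3.14].

## Interface

Orientations are given as a rotation vector (axis times angle).
In Python, from bench import ctrl gives the robot as it stands. The module is installed in compiled form; this text tells all that it offers.
- The arm moves only by the shell command python3 -m pendant 'ROWS'. ROWS is JSON, a list of rows, each a list of 3 entries, a list of its own where there are three numbers: the shift along the world's x, y, z in units of 0.2 m (1.0 is 0.2 m), then the turn, a rotation vector about the world's x, y, z in units of 60 degrees (1.0 is 60 degrees), then the opening, from 0 (shut) to 1 (fully open). A call has 1 to 8 rows; each row is the pose to reach, as a shift and turn from the pose commanded when the call began; what a row does not reach only later rows make up. A row lasts 1/8 s, in which the tool goes at most 62.5 mm and 10.7 degrees, less where a joint would pass 70% of its speed; a pose out of reach is approached as far as the arm can. A call with a number of a shift or a turn outside -1 to 1 is refused whole. A call with a gripper value outside its range is refused whole. The fingers move at their own pace and stop on an object; the grip force is fixed at half the most. Time passes only in rows, so rows that repeat a pose let the fingers close. It gives the time, the measured TCP pose, the force, the opening and the grip force at its end, in the units of the state.
- ctrl.observe(): the state, without advancing time (a new reading comes with each control period).
- ctrl.camera(name): name is "side" or "top"; returns the picture (384x512x3 uint8, blue, green, red); there is no depth.
- ctrl.camera_info(name): a dict with "K" (3x3 intrinsics, pixels), "rvec" (rotation vector, rad) and "tvec" (3), from world to camera coordinates, as OpenCV has them. Camera axes: x right, y down, z forward; pixel columns grow to the right and rows downward; lengths in m; the calibration is good to about 2 mm. A picture is of the moment at which its call begins. camera_info takes no time and is no camera call.
- ctrl.finish_job(): hands the job in; it is judged then, once.
The state is a dict: "t": time; "joint_pos": joint angles; "joint_vel": joint speeds; "effort": joint torques, N m; "tool_pos": TCP position; "tcp_rot": TCP orientation; "contact_force": force on the tool from outside, world axes, zero at the start; "moment": the same for the moment, N m; "grip_width": finger opening in m; "gripper_force": force on a finger pad.
Only numpy, scipy, OpenCV 4.12 (cv2) and the standard library are available. Lean on these libraries where they do the work, as an engineer would, in place of code of your own. Each camera call takes 0.05 s, during which the arm holds its last target. There are 200 camera calls.

## Working session

There is one attempt and no reset: what is moved stays moved. The work goes in short steps, Python scripts to look and compute and a shell command to move; the robot and the scene stay as the last step left them, time stands still between calls to the robot, and variables do not carry over. Pictures are saved under pics/ and viewed, at most 10 in all, crops included, and the job is handed in when it is done.

```bash
mkdir -p pics; python3 - <<'E'
from bench import ctrl
import cv2,numpy as np
for n in("top","side"):
    cv2.imwrite(f"pics/{n}0.png",ctrl.camera(n)); i=ctrl.camera_info(n); R=cv2.Rodrigues(np.array(i["rvec"]))[0]
    print(n,np.array(i["K"]).round(1).tolist(),(-R.T@np.array(i["tvec"]).ravel()).round(3),R.round(2).tolist())
s=ctrl.observe();print(s)
E
```

```text
top [[390.3, 0.0, 255.6], [0.0, 390.3, 194.9], [0.0, 0.0, 1.0]] [0.476 0.054 1.035] [[-0.01, -1.0, -0.0], [-0.99, 0.01, -0.1], [0.1, -0.0, -0.99]]
side [[450.0, 0.0, 249.0], [0.0, 450.0, 195.1], [0.0, 0.0, 1.0]] [0.339 0.999 0.656] [[-0.97, -0.23, 0.02], [-0.13, 0.49, -0.86], [0.19, -0.84, -0.51]]
{'t': 0.1, 'joint_pos': array([-1.25228470e+00,  3.79369498e-01,  1.73470648e+00, -3.92664583e-05,
        1.02851731e+00, -3.32968282e-02]), 'joint_vel': array([-8.50625779e-04, -2.44490607e-03, -1.44106917e-03,  1.55858491e-03,
       -8.36463422e-04,  1.32040897e-05]), 'effort': array([-1.21025787e-03, -7.65040112e+01, -4.35292125e+01,  6.51992974e-02,
        3.98513500e-02, -2.57329458e-05]), 'tool_pos': array([ 0.24109486, -0.65679455,  0.21335237]), 'tcp_rot': array([-3.09213773e+00, -5.49632801e-01,  2.75582566e-04]), 'contact_force': array([-0.92283321, -0.48013693, -0.78349166]), 'moment': array([-0.00736035, -0.027642  ,  0.00267562]), 'gripper_force': 0.0, 'grip_width': 0.09134514130276518}
```

View pics/top0.png

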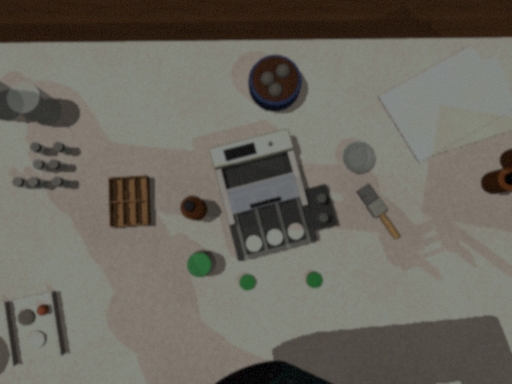

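View pics/side0.png

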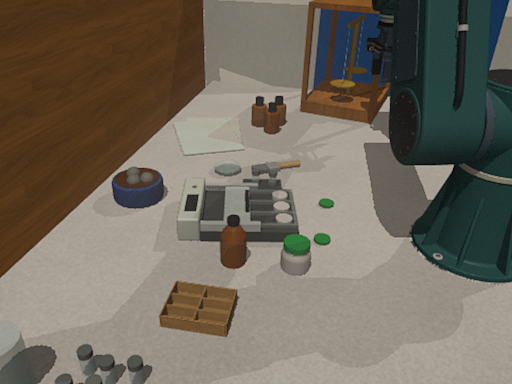

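```bash
python3 - <<'E'
from bench import ctrl
import cv2,numpy as np
im=cv2.imread("pics/top0.png")
c=cv2.resize(im[120:270,195:350],None,fx=4.8,fy=4,interpolation=cv2.INTER_CUBIC) if 0 else cv2.resize(im[120:265,195:350],None,fx=4,fy=4,interpolation=cv2.INTER_CUBIC)
c=np.clip(c*1.6,0,255).astype(np.uint8)
cv2.imwrite("pics/topc.png",c)
E
cat > h.py <<'E'
from bench import ctrl
import cv2,numpy as np
def cam(n):
    i=ctrl.camera_info(n);return np.array(i["K"]),cv2.Rodrigues(np.array(i["rvec"]))[0],np.array(i["tvec"]).ravel()
def ray(n,uv,z):
    K,R,t=cam(n);C=-R.T@t;d=R.T@np.linalg.solve(K,[uv[0],uv[1],1]);return C+d*(z-C[2])/d[2]
def proj(n,p):
    K,R,t=cam(n);q=K@(R@np.asarray(p)+t);return q[:2]/q[2]
def blobs(n,mask,amin):
    k,l,s,c=cv2.connectedComponentsWithStats(mask.astype(np.uint8));return [(c[i],s[i]) for i in range(1,k) if s[i][4]>=amin]
E
```

```text
(no output)
```

View pics/topc.png

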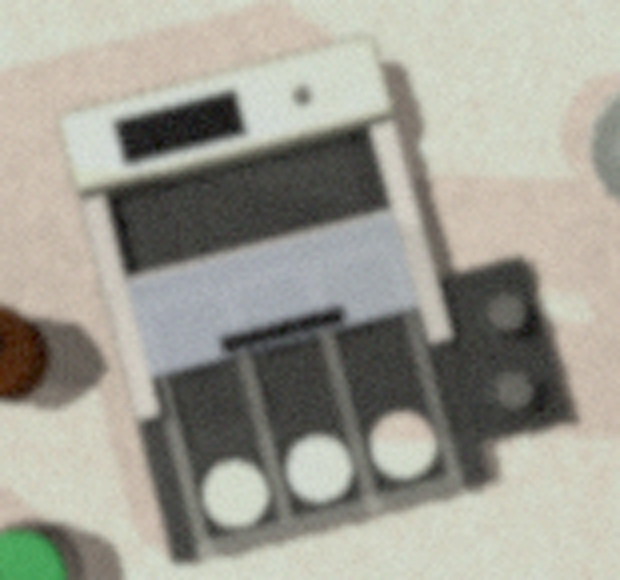

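```bash
cat >> h.py <<'E'
def fit(pts):
    W=[];D=[]
    for u,v,x,y,z in pts: W.append(ray("top",(u,v),z)[:2]);D.append((x/1e3,y/1e3))
    W=np.array(W);D=np.array(D);w0=W.mean(0);d0=D.mean(0)
    A=(W-w0)@[1,1j];B=(D-d0)@[1,1j];th=np.angle((A*B.conj()).sum())
    R=np.array([[np.cos(th),-np.sin(th)],[np.sin(th),np.cos(th)]])
    o=w0-R@d0;return o,th,(W-o)@R-D
E
python3 - <<'E'
from h import *
im=cv2.imread("pics/top0.png")
P=[(130,272,70,92,.044),(390,211,70,-92,.044),(415,308,5,-92,.044),(154,376,5,92,.044),(62,118,195,105,.065),(372,40,195,-105,.065),(390,113,140,-105,.065),(80,188,140,105,.065),(172,562,-100,105,.03),(495,480,-100,-105,.03),(222,343,7,40,.064),(341,313,7,-40,.064)]
P=[(195+(a+.5)/4-.5,120+(b+.5)/4-.5,x,y,z) for a,b,x,y,z in P]
o,th,r=fit(P);print(o,np.degrees(th));print((r*1e3).round(1).tolist())
R=np.array([[np.cos(th),-np.sin(th)],[np.sin(th),np.cos(th)]])
g=im.min(2)>120;m=np.zeros_like(g);m[220:256,238:308]=g[220:256,238:308]
for c,s in blobs("top",m,60):
    w=ray("top",c,.0405)[:2];print(c,s,w,(R.T@(w-o)*1e3).round(1))
E
```

```text
[0.54224398 0.02481508] 13.903571671427915
[[9.1, -7.1], [5.7, 5.6], [6.3, 6.4], [5.7, -5.8], [-12.8, -3.1], [-13.1, 4.0], [-6.5, 5.2], [-4.2, -3.4], [-6.0, -0.4], [-7.3, -3.2], [11.8, -0.7], [11.4, 2.6]]
[274.19444444 236.84027778] [268 231  14  13 144] [0.47230592 0.00744454] [-72.1  -0.1]
[294.98780488 233.20731707] [289 230  13   8  82] [ 0.48095984 -0.04541464] [-76.4 -53.4]
[253.51798561 243.00719424] [247 236  14  14 139] [0.45729811 0.05996865] [-74.   54.5]
[295.98360656 252.42622951] [277 247  31   9 122] [ 0.43268186 -0.0469612 ] [-123.6  -43.3]
```

```bash
python3 - <<'E'
from h import *
im=cv2.imread("pics/top0.png")
cv=lambda P:[(195+(a+.5)/4-.5,120+(b+.5)/4-.5,x,y,z) for a,b,x,y,z in P]
P=cv([(390,113,140,-105,.065),(80,188,140,105,.065),(172,562,-100,105,.03),(495,480,-100,-105,.03),(148,418,-6,98.5,.05),(441,341,-6,-98.5,.05)])
m=np.zeros(im.shape[:2],bool);g=im[...,2]>105;m[222:252,240:306]=g[222:252,240:306]
B=[c for c,s in blobs("top",m,60)];print([s.tolist() for c,s in blobs("top",m,60)])
o,th,r=fit(P);print(o,np.degrees(th));print((r*1e3).round(1).tolist())
R=np.array([[np.cos(th),-np.sin(th)],[np.sin(th),np.cos(th)]])
f=lambda n,c,z:(R.T@(ray(n,c,z)[:2]-o)*1e3).round(1)
for c in B: print(c,ray("top",c,.0405),f("top",c,.0405))
for a,b,x,y,z in cv([(130,272,70,92,.044),(390,211,70,-92,.044),(415,308,5,-92,.044),(154,376,5,92,.044),(222,340,7,40,.064),(341,310,7,-40,.064),(62,118,195,105,.065),(372,40,195,-105,.065)]): print(x,y,f("top",(a,b),z))
s=cv2.imread("pics/side0.png");c=cv2.resize(s[165:250,165:310],None,fx=5,fy=5,interpolation=cv2.INTER_CUBIC)
cv2.imwrite("pics/sidec.png",np.clip(c*1.4,0,255).astype(np.uint8))
E
```

```text
[[288, 223, 16, 16, 188], [267, 229, 16, 16, 191], [246, 236, 16, 15, 191], [280, 245, 26, 7, 97]]
[0.53583179 0.02301468] 14.051474160917333
[[-0.1, 5.0], [2.7, -3.6], [1.0, 0.0], [-0.9, -2.7], [-1.5, -2.2], [-1.1, 3.5]]
[295.2287234  230.80851064] [ 0.48701111 -0.04614712  0.0405    ] [-64.2 -55.2]
[274.22513089 236.66492147] [0.4727469  0.00736039 0.0405    ] [-65.    0.1]
[253.41361257 243.05759162] [0.45717409 0.0602338  0.0405    ] [-67.3  55.2]
[296.63917526 249.04123711] [ 0.44112957 -0.04878817  0.0405    ] [-109.3  -46.7]
70 92 [86.  84.8]
70 -92 [ 82.1 -86.4]
5 -92 [ 17.7 -85.4]
5 92 [17.6 86.4]
7 40 [27.3 38.9]
7 -40 [ 26.8 -37.7]
195 105 [189.1 101.6]
195 -105 [ 188.3 -101.3]
```

View pics/sidec.png

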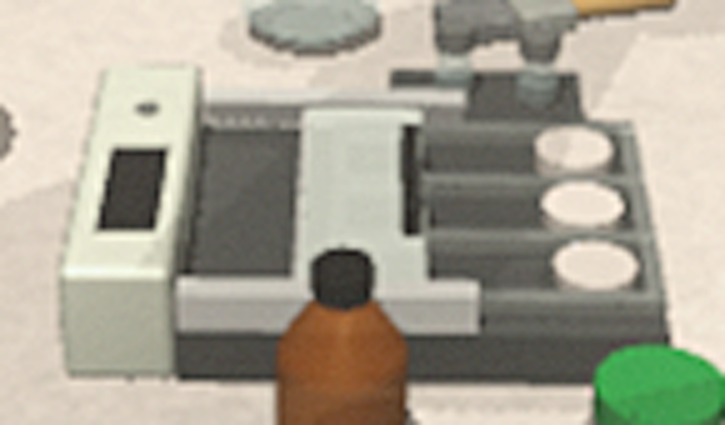

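Top view: deck rotated about 14°, with three white discs at pixels (253,243), (274,237) and (295,231). The window is already ajar by about 15 mm. I'll move over the deck with closed fingers, turned so they close along the deck's x axis.

```bash
cat >> h.py <<'E'
O=np.array([.5358,.0230]);TH=np.radians(14.05);RD=np.array([[np.cos(TH),-np.sin(TH)],[np.sin(TH),np.cos(TH)]])
def st():
    s=ctrl.observe();p=s["tool_pos"];d=RD.T@(p[:2]-O)*1e3;f=s["contact_force"];fd=RD.T@f[:2]
    from scipy.spatial.transform import Rotation as Ro
    M=Ro.from_rotvec(s["tcp_rot"]).as_matrix()
    print("t%.2f deck x%.1f y%.1f z%.1f F x%.1f y%.1f z%.1f yaw %.1f tilt %.1f w %.3f"%(s["t"],*d,p[2]*1e3,*fd,f[2],np.degrees(np.arctan2(M[1,1],M[0,1]))-np.degrees(TH),np.degrees(np.arccos(-M[2,2])),s["grip_width"]))
def go(x,y,z):
    p=ctrl.observe()["tool_pos"];w=O+RD@[x/1e3,y/1e3];print("shift units",((np.r_[w,z/1e3]-p)/.2).round(4))
E
python3 -m pendant '[[[0.37,0.85,0],[0,0,0.35],0],[[0.37,0.85,0],[0,0,0.35],0],[[0.37,0.85,0],[0,0,0.35],0],[[0.37,0.85,0],[0,0,0.35],0]]'
python3 -m pendant '[[[0.37,0.85,0],[0,0,0.35],0],[[0.37,0.85,0],[0,0,0.35],0],[[0.37,0.85,0],[0,0,0.35],0],[[0.37,0.85,0],[0,0,0.35],0]]'
python3 -m pendant '[[[0.37,0.85,0],[0,0,0.35],0],[[0.37,0.85,0],[0,0,0.35],0],[[0.37,0.85,0],[0,0,0.35],0],[[0.37,0.85,0],[0,0,0.35],0]]'
python3 -m pendant '[[[0.37,0.85,0],[0,0,0.35],0],[[0.37,0.85,0],[0,0,0.35],0],[[0.37,0.85,0],[0,0,0.35],0],[[0.37,0.85,0],[0,0,0.35],0],[[0.37,0.85,0],[0,0,0.35],0]]'
python3 -c "
from h import *
st();go(0,0,60);print(ctrl.observe()['joint_pos'].round(2))"
```

```text
t: 0.6
tool_pos: [0.3161, -0.484, 0.2137]
tcp_rot: [-2.938, -1.108, -0.0]
contact_force: [-0.8, -1.3, -0.2]
grip_width: 0.054
gripper_force: 0.0
t: 1.1
tool_pos: [0.3901, -0.3151, 0.2139]
tcp_rot: [-2.688, -1.626, -0.0]
contact_force: [0.1, -0.4, 0.4]
grip_width: 0.0141
gripper_force: 0.0
t: 1.6
tool_pos: [0.4646, -0.1456, 0.214]
tcp_rot: [2.346, 2.089, 0.0]
contact_force: [-0.7, -0.2, -0.7]
grip_width: 0.0003
gripper_force: 0.0
t: 2.22
tool_pos: [0.5373, 0.0213, 0.2136]
tcp_rot: [-1.932, -2.477, 0.001]
contact_force: [0.0, -0.6, 0.4]
grip_width: 0.0003
gripper_force: 0.0
t2.23 deck x1.0 y-2.0 z213.6 F x-0.1 y-0.6 z0.4 yaw 0.1 tilt 0.0 w 0.000
shift units [-0.0073  0.0084 -0.768 ]
[-0.    0.12  2.06 -0.    0.96 -0.25]
```

```bash
python3 -m pendant '[[[-0.005,0.008,-0.3],[0,0,0],0],[[-0.005,0.008,-0.6],[0,0,0],0],[[-0.005,0.008,-0.8],[0,0,0],0],[[-0.005,0.008,-0.8],[0,0,0],0]]'
python3 -m pendant '[[[0.05,0.012,0],[0,0,0],0],[[0.1,0.025,0],[0,0,0],0],[[0.15,0.037,0],[0,0,0],0],[[0.2,0.05,0],[0,0,0],0],[[0.24,0.06,0],[0,0,0],0],[[0.24,0.06,0],[0,0,0],0]]'
python3 - <<'E'
from h import *
st();cv2.imwrite("pics/t1.png",np.vstack([cv2.resize(ctrl.camera(n)[a:a+100,b:b+150],None,fx=3.9,fy=3) for n,a,b in(("top",120,190),("side",155,165))]))
E
```

```text
t: 2.72
tool_pos: [0.5341, 0.0226, 0.0518]
tcp_rot: [-1.931, -2.473, 0.005]
contact_force: [0.1, 0.5, 0.3]
grip_width: 0.0004
gripper_force: 0.0
t: 3.48
tool_pos: [0.585, 0.0367, 0.054]
tcp_rot: [1.93, 2.478, 0.001]
contact_force: [-0.4, 0.6, 0.4]
grip_width: 0.0004
gripper_force: 0.0
t3.48 deck x51.0 y1.4 z54.0 F x-0.3 y0.7 z0.4 yaw 0.1 tilt 0.0 w 0.000
```

View pics/t1.png

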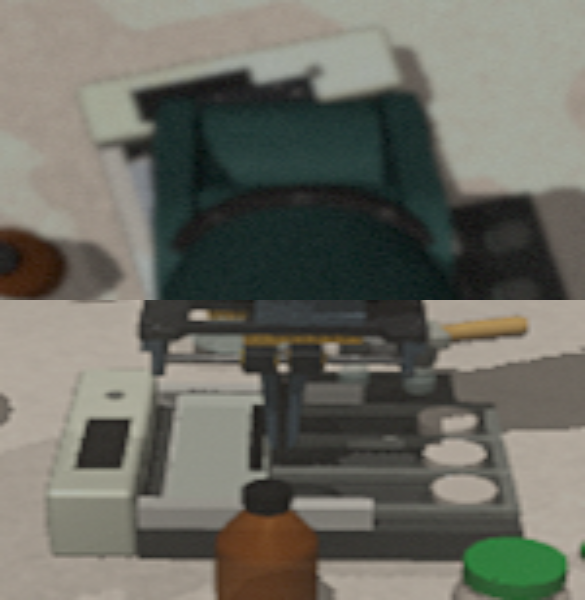

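The window now follows the fingers and is most of the way open. I'll push on to the hard stop in small steps.

```bash
python3 -m pendant '[[[0.015,0.0037,0],[0,0,0],0],[[0.03,0.0075,0],[0,0,0],0],[[0.035,0.0085,0],[0,0,0],0],[[0.035,0.0085,0],[0,0,0],0]]'
python3 -m pendant '[[[0.01,0.0025,0],[0,0,0],0],[[0.015,0.004,0],[0,0,0],0],[[0.015,0.004,0],[0,0,0],0]]'
python3 -c "
from h import *
st()"
```

```text
t: 4.08
tool_pos: [0.5912, 0.0382, 0.0539]
tcp_rot: [-1.931, -2.478, -0.0]
contact_force: [-0.4, -0.0, -0.5]
grip_width: 0.0003
gripper_force: 0.6
t: 4.45
tool_pos: [0.5944, 0.0389, 0.0539]
tcp_rot: [1.931, 2.478, 0.0]
contact_force: [-1.1, 0.6, -0.6]
grip_width: 0.0001
gripper_force: 0.6
t4.45 deck x60.7 y1.3 z53.9 F x-1.0 y0.9 z-0.6 yaw 0.1 tilt 0.0 w 0.000
```

```bash
python3 -m pendant '[[[0.01,0.0025,0],[0,0,0],0],[[0.015,0.004,0],[0,0,0],0],[[0.015,0.004,0],[0,0,0],0]]'
python3 -m pendant '[[[0.01,0.0025,0],[0,0,0],0],[[0.015,0.004,0],[0,0,0],0],[[0.015,0.004,0],[0,0,0],0]]'
python3 -c "
from h import *
st()"
```

```text
t: 4.82
tool_pos: [0.5959, 0.0394, 0.0538]
tcp_rot: [-1.929, -2.477, 0.004]
contact_force: [-11.0, -4.2, 8.6]
grip_width: 0.0005
gripper_force: 6.3
t: 5.2
tool_pos: [0.5961, 0.0395, 0.0537]
tcp_rot: [-1.926, -2.473, 0.011]
contact_force: [-30.2, -12.8, 28.3]
grip_width: 0.0003
gripper_force: 17.3
t5.20 deck x62.5 y1.4 z53.7 F x-32.4 y-5.1 z28.3 yaw 0.1 tilt 0.5 w 0.000
```

Window is at the hard stop, with force rising at x = 62.5. Next I go above the middle disc.

```bash
python3 -m pendant '[[[-0.04,-0.01,0],[0,0,0],0],[[-0.05,-0.012,0.15],[0,0,0],0],[[-0.35,-0.1,0.15],[0,0,0],0],[[-0.636,-0.167,0.15],[0,0,0],0],[[-0.636,-0.167,0.15],[0,0,0],0],[[-0.636,-0.167,0.05],[0,0,0],0],[[-0.636,-0.167,-0.02],[0,0,0],0],[[-0.636,-0.167,-0.02],[0,0,0],0]]'
python3 -c "
from h import *
st();go(-65,0,46)
im=ctrl.camera('side');cv2.imwrite('pics/t2.png',cv2.resize(im[155:255,165:315],None,fx=4,fy=4))"
```

```text
t: 6.2
tool_pos: [0.473, 0.0073, 0.0491]
tcp_rot: [-1.93, -2.478, 0.001]
contact_force: [0.1, -1.3, 0.0]
grip_width: 0.0007
gripper_force: 0.0
t6.20 deck x-64.7 y-0.0 z49.1 F x-0.2 y-1.3 z0.0 yaw 0.1 tilt 0.1 w 0.001
shift units [-0.0015 -0.0003 -0.0156]
```

View pics/t2.png

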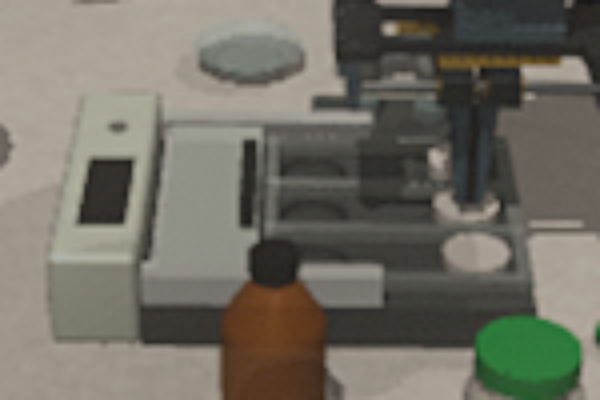

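The window is fully open with the pockets clear, and the fingers stand over the middle disc. Now I feel downward at 10 mm/s.

```bash
python3 -m pendant '[[[0,0,-0.006],[0,0,0],0],[[0,0,-0.012],[0,0,0],0],[[0,0,-0.018],[0,0,0],0],[[0,0,-0.024],[0,0,0],0],[[0,0,-0.03],[0,0,0],0],[[0,0,-0.034],[0,0,0],0],[[0,0,-0.034],[0,0,0],0]]'
python3 -m pendant '[[[0,0,-0.006],[0,0,0],0],[[0,0,-0.009],[0,0,0],0],[[0,0,-0.009],[0,0,0],0]]'
```

```text
t: 7.12
tool_pos: [0.473, 0.0072, 0.0431]
tcp_rot: [-1.931, -2.478, 0.0]
contact_force: [0.5, 0.3, -0.2]
grip_width: 0.0001
gripper_force: 0.0
t: 7.5
tool_pos: [0.473, 0.0072, 0.0413]
tcp_rot: [-1.931, -2.478, 0.0]
contact_force: [0.1, -0.1, 0.4]
grip_width: 0.0004
gripper_force: 0.0
```

```bash
python3 -m pendant '[[[0,0,-0.005],[0,0,0],0],[[0,0,-0.005],[0,0,0],0]]'
python3 -m pendant '[[[0,0,-0.005],[0,0,0],0],[[0,0,-0.005],[0,0,0],0]]'
```

```text
t: 7.75
tool_pos: [0.4733, 0.0071, 0.0407]
tcp_rot: [1.931, 2.478, 0.0]
contact_force: [-3.2, -0.5, 10.8]
grip_width: 0.0006
gripper_force: 5.4
t: 8.0
tool_pos: [0.4738, 0.0071, 0.0407]
tcp_rot: [1.93, 2.478, 0.001]
contact_force: [-8.5, -1.2, 34.0]
grip_width: 0.0004
gripper_force: 17.0
```

```bash
python3 -m pendant '[[[0,0,0.0045],[0,0,0],0],[[0.02,0.005,0.0045],[0,0,0],0],[[0.05,0.0125,0.0045],[0,0,0],0],[[0.08,0.02,0.0045],[0,0,0],0]]'
python3 -m pendant '[[[0.03,0.0075,0],[0,0,0],0],[[0.06,0.015,0],[0,0,0],0],[[0.09,0.0225,0],[0,0,0],0],[[0.12,0.03,0],[0,0,0],0],[[0.15,0.0375,0],[0,0,0],0],[[0.15,0.0375,0],[0,0,0],0],[[0.15,0.0375,0.1],[0,0,0],0],[[0.05,0.012,0.15],[0,0,0],0]]'
python3 -c "
from h import *
st()
im=ctrl.camera('side');cv2.imwrite('pics/t3.png',cv2.resize(im[155:255,165:315],None,fx=4,fy=4))"
```

```text
t: 8.5
tool_pos: [0.4895, 0.0112, 0.0407]
tcp_rot: [1.931, 2.478, 0.0]
contact_force: [-3.2, -1.2, 14.9]
grip_width: 0.0005
gripper_force: 7.2
t: 9.5
tool_pos: [0.5001, 0.0136, 0.071]
tcp_rot: [1.93, 2.478, 0.001]
contact_force: [0.8, 0.3, 0.3]
grip_width: 0.0003
gripper_force: 0.0
t9.50 deck x-36.9 y-0.4 z71.0 F x0.8 y0.1 z0.3 yaw 0.1 tilt 0.1 w 0.000
```

View pics/t3.png

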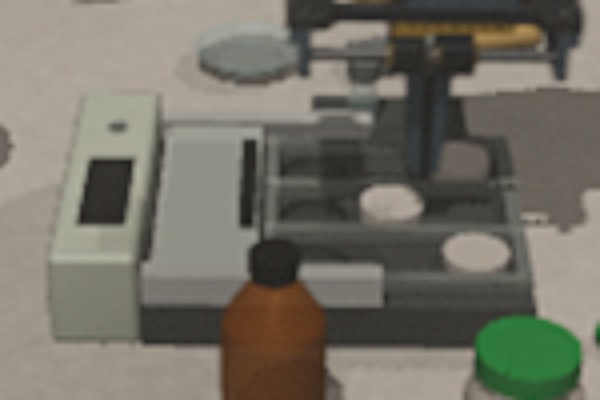

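```bash
python3 -m pendant '[[[-0.1,-0.023,0],[0,0,0],0],[[-0.1,-0.023,-0.05],[0,0,0],0],[[-0.1,-0.023,-0.15],[0,0,0],0],[[-0.1,-0.023,-0.19],[0,0,0],0],[[-0.1,-0.023,-0.19],[0,0,0],0]]'
python3 -m pendant '[[[0.04,0.01,0],[0,0,0],0],[[0.08,0.02,0],[0,0,0],0],[[0.12,0.03,0],[0,0,0],0],[[0.16,0.04,0],[0,0,0],0],[[0.2,0.05,0],[0,0,0],0],[[0.24,0.06,0],[0,0,0],0],[[0.25,0.0625,0],[0,0,0],0],[[0.25,0.0625,0],[0,0,0],0]]'
python3 -c "
from h import *
st()
im=ctrl.camera('side');cv2.imwrite('pics/t4.png',cv2.resize(im[155:255,165:315],None,fx=4,fy=4))"
```

```text
t: 10.18
tool_pos: [0.4791, 0.0091, 0.0316]
tcp_rot: [-1.93, -2.477, 0.001]
contact_force: [-0.2, -0.3, 0.6]
grip_width: 0.0006
gripper_force: 0.0
t: 11.18
tool_pos: [0.529, 0.0215, 0.0322]
tcp_rot: [-1.931, -2.478, 0.0]
contact_force: [-0.1, 0.2, -0.4]
grip_width: 0.0004
gripper_force: 0.0
t11.18 deck x-7.0 y0.2 z32.2 F x-0.1 y0.2 z-0.4 yaw 0.1 tilt 0.0 w 0.000
```

View pics/t4.png

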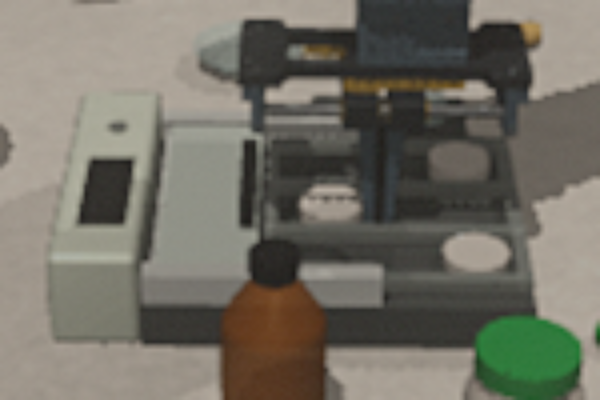

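The disc is being pushed and overhangs the pocket. I continue in small steps.

```bash
python3 -m pendant '[[[0.012,0.003,0],[0,0,0],0],[[0.024,0.006,0],[0,0,0],0],[[0.036,0.009,0],[0,0,0],0],[[0.036,0.009,0],[0,0,0],0]]'
python3 -m pendant '[[[0.01,0.0025,0],[0,0,0],0],[[0.015,0.0037,0],[0,0,0],0],[[0.015,0.0037,0],[0,0,0],0]]'
python3 -c "
from h import *
st()
im=ctrl.camera('side');cv2.imwrite('pics/t5.png',cv2.resize(im[175:235,205:305],None,fx=6,fy=6))"
```

```text
t: 11.72
tool_pos: [0.5364, 0.0233, 0.0322]
tcp_rot: [1.931, 2.478, 0.0]
contact_force: [-0.0, 0.4, -0.4]
grip_width: 0.0005
gripper_force: 0.0
t: 12.1
tool_pos: [0.5392, 0.024, 0.0322]
tcp_rot: [-1.931, -2.478, 0.0]
contact_force: [-0.3, -0.4, -1.0]
grip_width: 0.0006
gripper_force: 0.0
t12.10 deck x3.6 y0.2 z32.2 F x-0.4 y-0.3 z-1.0 yaw 0.1 tilt 0.0 w 0.001
```

View pics/t5.png

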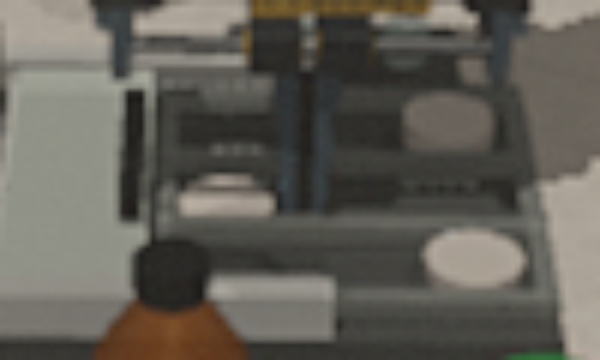

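```bash
cat >> h.py <<'E'
def look():
    im={n:ctrl.camera(n) for n in("top","side")}
    for n in im:
        g=im[n].astype(int)
        for y in(55,0,-55):
            cs=[proj(n,np.r_[O+RD@[x/1e3,(y+e)/1e3],z]) for x in(-88,58) for e in(-21,21) for z in (.038,)]
            m=np.zeros(g.shape[:2],np.uint8);cv2.fillConvexPoly(m,cv2.convexHull(np.array(cs,np.float32)).astype(int),1)
            m&=((g[...,2]>(95 if n=="top" else 120))&(g.max(2)-g.min(2)<70)).astype(np.uint8)
            for c,s in blobs(n,m,20):
                print(n,y,c.round(1),"area",s[4],[(RD.T@(ray(n,c,z)[:2]-O)*1e3).round(1).tolist() for z in(.0405,.0305)])
    return im
E
python3 -m pendant '[[[0,0,0.2],[0,0,0],0],[[-0.1,0.04,0.22],[0,0,0],0],[[-0.409,0.18,0.22],[0,0,0],0],[[-0.409,0.18,0.22],[0,0,0],0],[[-0.409,0.18,0.15],[0,0,0],0],[[-0.409,0.18,0.083],[0,0,0],0],[[-0.409,0.18,0.083],[0,0,0],0]]'
python3 -c "
from h import *
st();im=look()
w=ray('top',(193,208),.12);print('bottle deck',RD.T@(w[:2]-O)*1e3)
print('pre');
" 
```

```text
t: 13.02
tool_pos: [0.4572, 0.0596, 0.0473]
tcp_rot: [-1.93, -2.476, 0.002]
contact_force: [-0.8, 0.3, -0.1]
grip_width: 0.0007
gripper_force: 0.0
t13.03 deck x-67.3 y54.6 z47.3 F x-0.7 y0.4 z-0.1 yaw 0.1 tilt 0.1 w 0.001
top 0 [263.9 198.3] area 198 [[36.2, 0.7], [37.1, 0.2]]
top -55 [295.3 229. ] area 160 [[-59.8, -56.6], [-59.9, -57.6]]
side 55 [282.5 219.3] area 66 [[-63.7, 66.8], [-65.5, 51.7]]
side 0 [242.2 207. ] area 75 [[36.0, 11.6], [35.8, -4.4]]
side -55 [275.6 195.1] area 51 [[-54.3, -51.2], [-55.9, -68.2]]
bottle deck [ 49.02409121 171.11614669]
pre
```

Middle disc is seated: its centre is near (36,0), with a full round area. Next is the left disc.

```bash
python3 -m pendant '[[[0,0,-0.01],[0,0,0],0],[[0,0,-0.02],[0,0,0],0],[[0,0,-0.026],[0,0,0],0],[[0,0,-0.032],[0,0,0],0],[[0,0,-0.032],[0,0,0],0]]'
python3 -m pendant '[[[0,0,-0.004],[0,0,0],0],[[0,0,-0.004],[0,0,0],0]]'
python3 -m pendant '[[[0,0,-0.004],[0,0,0],0],[[0,0,-0.004],[0,0,0],0]]'
```

```text
t: 13.75
tool_pos: [0.4573, 0.06, 0.0424]
tcp_rot: [-1.931, -2.478, 0.0]
contact_force: [-0.6, 0.2, -0.1]
grip_width: 0.0003
gripper_force: 0.0
t: 14.0
tool_pos: [0.4574, 0.06, 0.0416]
tcp_rot: [-1.931, -2.478, -0.0]
contact_force: [-1.1, 0.8, 0.9]
grip_width: 0.0004
gripper_force: 0.0
t: 14.25
tool_pos: [0.4574, 0.06, 0.0408]
tcp_rot: [-1.931, -2.478, 0.0]
contact_force: [-0.0, -0.4, -0.4]
grip_width: 0.0001
gripper_force: 0.0
```

Commands are issued one at a time from here, so I can stop at contact.

```bash
python3 -m pendant '[[[0,0,-0.003],[0,0,0],0],[[0,0,-0.003],[0,0,0],0]]'
python3 -m pendant '[[[0,0,-0.002],[0,0,0],0],[[0,0,-0.002],[0,0,0],0]]'
```

```text
t: 14.5
tool_pos: [0.4574, 0.06, 0.0402]
tcp_rot: [-1.931, -2.478, 0.0]
contact_force: [-0.2, -0.1, -0.1]
grip_width: 0.0006
gripper_force: 0.0
t: 14.75
tool_pos: [0.4574, 0.06, 0.0398]
tcp_rot: [-1.931, -2.478, 0.0]
contact_force: [-0.3, -0.2, -0.3]
grip_width: 0.0003
gripper_force: 0.0
```

```bash
python3 -m pendant '[[[0,0,-0.0015],[0,0,0],0],[[0,0,-0.0015],[0,0,0],0]]'
```

```text
t: 15.0
tool_pos: [0.4574, 0.06, 0.0395]
tcp_rot: [-1.931, -2.478, 0.0]
contact_force: [-0.4, 0.2, 0.1]
grip_width: 0.0001
gripper_force: 0.0
```

```bash
python3 -m pendant '[[[0,0,-0.002],[0,0,0],0],[[0,0,-0.002],[0,0,0],0]]'
python3 -m pendant '[[[0,0,-0.002],[0,0,0],0],[[0,0,-0.002],[0,0,0],0]]'
```

```text
t: 15.25
tool_pos: [0.4575, 0.06, 0.0393]
tcp_rot: [1.931, 2.478, 0.0]
contact_force: [-1.5, -0.5, 5.0]
grip_width: 0.0004
gripper_force: 2.4
t: 15.5
tool_pos: [0.4577, 0.06, 0.0392]
tcp_rot: [1.931, 2.478, 0.0]
contact_force: [-3.6, -0.6, 15.4]
grip_width: 0.0003
gripper_force: 7.6
```

```bash
python3 -m pendant '[[[0.01,0.0025,0],[0,0,0],0],[[0.03,0.0075,0],[0,0,0],0],[[0.06,0.015,0],[0,0,0],0],[[0.09,0.0225,0],[0,0,0],0]]'
python3 -m pendant '[[[0.03,0.0075,0],[0,0,0],0],[[0.06,0.015,0],[0,0,0],0],[[0.09,0.0225,0],[0,0,0],0],[[0.12,0.03,0],[0,0,0],0],[[0.14,0.035,0],[0,0,0],0],[[0.14,0.035,0],[0,0,0],0],[[0.14,0.035,0.1],[0,0,0],0],[[0.05,0.012,0.15],[0,0,0],0]]'
python3 -c "
from h import *
st();look()"
```

```text
t: 16.0
tool_pos: [0.4759, 0.0645, 0.0392]
tcp_rot: [1.931, 2.478, 0.0]
contact_force: [-4.1, -0.9, 13.6]
grip_width: 0.0005
gripper_force: 7.0
t: 17.0
tool_pos: [0.4864, 0.067, 0.0695]
tcp_rot: [1.93, 2.478, 0.002]
contact_force: [-0.6, -0.6, -0.2]
grip_width: 0.0002
gripper_force: 0.0
t17.00 deck x-37.2 y54.7 z69.5 F x-0.7 y-0.4 z-0.2 yaw 0.1 tilt 0.1 w 0.000
top 0 [263.9 196.9] area 147 [[39.7, -0.2], [40.6, -0.6]]
top -55 [295.1 230.7] area 101 [[-63.9, -55.0], [-64.0, -56.0]]
side 55 [262.3 217.9] area 151 [[-13.9, 61.3], [-14.9, 46.1]]
side 0 [241.2 206.8] area 66 [[38.5, 10.8], [38.4, -5.2]]
```

```bash
python3 -m pendant '[[[-0.1,-0.023,0],[0,0,0],0],[[-0.1,-0.023,-0.05],[0,0,0],0],[[-0.1,-0.023,-0.15],[0,0,0],0],[[-0.1,-0.023,-0.185],[0,0,0],0],[[-0.1,-0.023,-0.185],[0,0,0],0]]'
python3 -m pendant '[[[0.04,0.01,0],[0,0,0],0],[[0.08,0.02,0],[0,0,0],0],[[0.12,0.03,0],[0,0,0],0],[[0.16,0.04,0],[0,0,0],0],[[0.2,0.05,0],[0,0,0],0],[[0.24,0.06,0],[0,0,0],0],[[0.25,0.0625,0],[0,0,0],0],[[0.25,0.0625,0],[0,0,0],0]]'
python3 -c "
from h import *
st()"
```

```text
t: 17.73
tool_pos: [0.4657, 0.0624, 0.0311]
tcp_rot: [-1.93, -2.478, 0.001]
contact_force: [0.2, -0.2, -0.4]
grip_width: 0.0004
gripper_force: 0.0
t: 18.73
tool_pos: [0.5153, 0.0748, 0.0317]
tcp_rot: [-1.931, -2.478, 0.0]
contact_force: [-0.2, 0.1, 0.1]
grip_width: 0.0005
gripper_force: 0.0
t18.73 deck x-7.3 y55.2 z31.7 F x-0.2 y0.2 z0.1 yaw 0.1 tilt 0.0 w 0.001
```

```bash
python3 -m pendant '[[[0.012,0.003,0],[0,0,0],0],[[0.024,0.006,0],[0,0,0],0],[[0.036,0.009,0],[0,0,0],0],[[0.048,0.012,0],[0,0,0],0],[[0.053,0.013,0],[0,0,0],0],[[0.053,0.013,0],[0,0,0],0]]'
python3 -m pendant '[[[0,0,0.2],[0,0,0],0],[[-0.05,-0.15,0.22],[0,0,0],0],[[-0.195,-0.617,0.22],[0,0,0],0],[[-0.195,-0.617,0.22],[0,0,0],0],[[-0.195,-0.617,0.15],[0,0,0],0],[[-0.195,-0.617,0.083],[0,0,0],0],[[-0.195,-0.617,0.083],[0,0,0],0]]'
python3 -c "
from h import *
st();look()"
```

```text
t: 19.48
tool_pos: [0.526, 0.0774, 0.0317]
tcp_rot: [-1.931, -2.478, 0.0]
contact_force: [-0.8, 0.2, -0.3]
grip_width: 0.0003
gripper_force: 0.0
t: 20.35
tool_pos: [0.4863, -0.0451, 0.047]
tcp_rot: [-1.928, -2.478, 0.002]
contact_force: [-0.1, -0.2, 0.3]
grip_width: 0.0006
gripper_force: 0.0
t20.35 deck x-64.5 y-54.1 z47.0 F x-0.2 y-0.2 z0.3 yaw 0.2 tilt 0.1 w 0.001
top 55 [243.2 204. ] area 210 [[35.1, 55.5], [36.0, 55.6]]
top 0 [263.6 198.6] area 210 [[35.7, 1.7], [36.5, 1.2]]
side 55 [245.8 219.2] area 63 [[27.2, 67.9], [26.9, 52.9]]
side 0 [242.2 207.1] area 73 [[36.1, 11.9], [35.9, -4.1]]
side -55 [278.1 196.6] area 50 [[-60.5, -43.4], [-62.2, -60.3]]
```

Left disc is now at (36,55) and looks like the seated one. Next is the right disc.

```bash
python3 -m pendant '[[[0,0,-0.01],[0,0,0],0],[[0,0,-0.02],[0,0,0],0],[[0,0,-0.026],[0,0,0],0],[[0,0,-0.03],[0,0,0],0],[[0,0,-0.03],[0,0,0],0]]'
python3 -m pendant '[[[0,0,-0.003],[0,0,0],0],[[0,0,-0.003],[0,0,0],0]]'
```

```text
t: 21.08
tool_pos: [0.4871, -0.046, 0.0424]
tcp_rot: [1.931, 2.478, 0.0]
contact_force: [0.2, -0.4, 0.6]
grip_width: 0.0004
gripper_force: 0.0
t: 21.32
tool_pos: [0.4873, -0.0461, 0.0422]
tcp_rot: [1.931, 2.478, 0.0]
contact_force: [-3.5, 0.4, 11.7]
grip_width: 0.0004
gripper_force: 5.7
```

```bash
python3 -m pendant '[[[0,0,-0.002],[0,0,0],0],[[0,0,-0.002],[0,0,0],0]]'
python3 -m pendant '[[[0,0,-0.002],[0,0,0],0],[[0,0,-0.002],[0,0,0],0]]'
```

```text
t: 21.58
tool_pos: [0.4875, -0.0461, 0.0422]
tcp_rot: [1.931, 2.478, 0.0]
contact_force: [-5.2, 0.8, 18.9]
grip_width: 0.0002
gripper_force: 10.0
t: 21.82
tool_pos: [0.4877, -0.0461, 0.0422]
tcp_rot: [1.93, 2.478, 0.001]
contact_force: [-7.4, 1.3, 28.3]
grip_width: 0.0004
gripper_force: 14.3
```

Top at 42.2 mm. I ease off by about 0.6 mm and slide.

```bash
python3 -m pendant '[[[0,0,0.003],[0,0,0],0],[[0.03,0.0075,0.003],[0,0,0],0],[[0.06,0.015,0.003],[0,0,0],0],[[0.09,0.0225,0.003],[0,0,0],0]]'
python3 -m pendant '[[[0.03,0.0075,0],[0,0,0],0],[[0.06,0.015,0],[0,0,0],0],[[0.09,0.0225,0],[0,0,0],0],[[0.12,0.03,0],[0,0,0],0],[[0.14,0.035,0],[0,0,0],0],[[0.14,0.035,0],[0,0,0],0],[[0.14,0.035,0.1],[0,0,0],0],[[0.05,0.012,0.15],[0,0,0],0]]'
python3 -c "
from h import *
st();look()"
```

```text
t: 22.32
tool_pos: [0.5056, -0.0416, 0.0422]
tcp_rot: [1.93, 2.478, 0.0]
contact_force: [-3.7, -1.1, 14.4]
grip_width: 0.0004
gripper_force: 7.2
t: 23.32
tool_pos: [0.516, -0.0391, 0.0724]
tcp_rot: [1.929, 2.477, 0.001]
contact_force: [-0.6, 0.0, -0.4]
grip_width: 0.0006
gripper_force: 0.0
t23.32 deck x-34.3 y-55.5 z72.4 F x-0.6 y0.2 z-0.4 yaw 0.1 tilt 0.1 w 0.001
top 55 [243.3 204. ] area 209 [[35.1, 55.4], [36.0, 55.5]]
top 0 [263.5 198.5] area 209 [[35.7, 1.7], [36.6, 1.3]]
side 55 [245.8 219.2] area 62 [[27.1, 68.1], [26.8, 53.1]]
side 0 [242.2 207.1] area 73 [[36.1, 11.9], [35.9, -4.1]]
side -55 [261.  194.3] area 109 [[-14.9, -54.5], [-15.9, -71.6]]
```

```bash
python3 -m pendant '[[[-0.1,-0.023,0],[0,0,0],0],[[-0.1,-0.023,-0.05],[0,0,0],0],[[-0.1,-0.023,-0.15],[0,0,0],0],[[-0.1,-0.023,-0.195],[0,0,0],0],[[-0.1,-0.023,-0.195],[0,0,0],0]]'
python3 -m pendant '[[[0.04,0.01,0],[0,0,0],0],[[0.08,0.02,0],[0,0,0],0],[[0.12,0.03,0],[0,0,0],0],[[0.16,0.04,0],[0,0,0],0],[[0.2,0.05,0],[0,0,0],0],[[0.23,0.0575,0],[0,0,0],0],[[0.235,0.0585,0],[0,0,0],0],[[0.235,0.0585,0],[0,0,0],0]]'
python3 -c "
from h import *
st()"
```

```text
t: 24.05
tool_pos: [0.4949, -0.0436, 0.0317]
tcp_rot: [-1.93, -2.477, 0.001]
contact_force: [-0.9, -0.7, 0.9]
grip_width: 0.0002
gripper_force: 0.0
t: 25.05
tool_pos: [0.5418, -0.032, 0.0325]
tcp_rot: [-1.931, -2.478, 0.0]
contact_force: [-0.6, 0.2, -0.4]
grip_width: 0.0003
gripper_force: 0.0
t25.05 deck x-7.5 y-54.8 z32.5 F x-0.5 y0.4 z-0.4 yaw 0.1 tilt 0.0 w 0.000
```

```bash
python3 -m pendant '[[[0.012,0.003,0],[0,0,0],0],[[0.024,0.006,0],[0,0,0],0],[[0.036,0.009,0],[0,0,0],0],[[0.048,0.012,0],[0,0,0],0],[[0.053,0.013,0],[0,0,0],0],[[0.053,0.013,0],[0,0,0],0]]'
python3 -m pendant '[[[0,0,0.2],[0,0,0],0],[[-0.3,0.1,0.3],[0,0,0],0],[[-0.5,0.15,0.3],[0,0,0],0],[[-0.5,0.15,0.3],[0,0,0],0]]'
python3 -c "
from h import *
st();im=look()
a=cv2.resize(im['top'][165:255,215:320],None,fx=5,fy=5);b=cv2.resize(im['side'][170:240,190:295],None,fx=2.5,fy=2.5)
c=np.zeros((450,790,3),np.uint8);c[:,:525]=a;c[:175,525:787]=b[:,:262];cv2.imwrite('pics/t6.png',np.clip(c*1.4,0,255).astype(np.uint8))"
```

```text
t: 25.8
tool_pos: [0.5526, -0.0294, 0.0325]
tcp_rot: [1.931, 2.478, -0.0]
contact_force: [-0.6, 0.1, -0.2]
grip_width: 0.0006
gripper_force: 0.0
t: 26.3
tool_pos: [0.4497, 0.0011, 0.0925]
tcp_rot: [-1.929, -2.478, 0.001]
contact_force: [-0.3, -0.2, 0.3]
grip_width: 0.0005
gripper_force: 0.0
t26.30 deck x-88.8 y-0.3 z92.5 F x-0.3 y-0.2 z0.3 yaw 0.1 tilt 0.1 w 0.001
top 55 [243.2 204. ] area 208 [[35.2, 55.5], [36.0, 55.6]]
top 0 [263.6 198.6] area 210 [[35.7, 1.7], [36.5, 1.2]]
top -55 [284.3 193.1] area 208 [[35.9, -53.4], [36.8, -54.4]]
side 55 [245.7 219.1] area 65 [[27.3, 67.7], [27.0, 52.6]]
side 0 [242.2 207. ] area 75 [[36.0, 11.6], [35.8, -4.4]]
side -55 [242.  195.9] area 75 [[36.5, -44.6], [36.4, -61.5]]
```

View pics/t6.png

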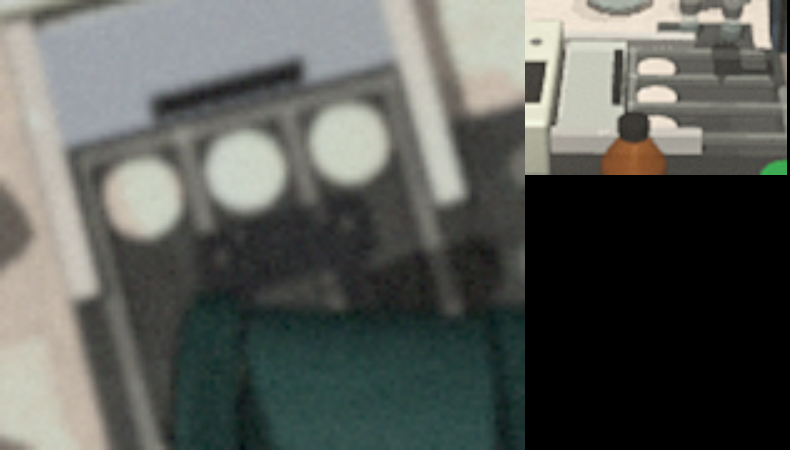

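All three discs lie flat in their pockets: full round areas, at (36,55), (36,0) and (36,-55). Next I move behind the rib to shut the window.

```bash
python3 -m pendant '[[[0.3,0.075,0],[0,0,0],0],[[0.6,0.15,0],[0,0,0],0],[[0.942,0.237,0],[0,0,0],0],[[0.942,0.237,0],[0,0,0],0],[[0.942,0.237,0],[0,0,0],0],[[0.942,0.237,-0.1],[0,0,0],0],[[0.942,0.237,-0.195],[0,0,0],0],[[0.942,0.237,-0.195],[0,0,0],0]]'
python3 -c "
from h import *
st()"
```

```text
t: 27.4
tool_pos: [0.6391, 0.0477, 0.0512]
tcp_rot: [-1.929, -2.476, 0.004]
contact_force: [-0.6, 0.3, -0.1]
grip_width: 0.0005
gripper_force: 0.0
t27.40 deck x106.2 y-1.1 z51.2 F x-0.5 y0.4 z-0.1 yaw 0.1 tilt 0.2 w 0.000
```

Pull 66 mm at about 6 mm per row, then check.

```bash
python3 -m pendant '[[[-0.04,-0.01,0],[0,0,0],0],[[-0.08,-0.02,0],[0,0,0],0],[[-0.12,-0.03,0],[0,0,0],0],[[-0.16,-0.04,0],[0,0,0],0],[[-0.2,-0.05,0],[0,0,0],0],[[-0.24,-0.06,0],[0,0,0],0],[[-0.28,-0.07,0],[0,0,0],0],[[-0.31,-0.0775,0],[0,0,0],0]]'
python3 -m pendant '[[[-0.02,-0.005,0],[0,0,0],0],[[-0.02,-0.005,0],[0,0,0],0]]'
python3 -c "
from h import *
st();look()"
```

```text
t: 28.4
tool_pos: [0.5785, 0.0323, 0.0536]
tcp_rot: [1.931, 2.478, 0.0]
contact_force: [1.8, 0.2, 1.9]
grip_width: 0.0005
gripper_force: 1.2
t: 28.65
tool_pos: [0.5744, 0.0314, 0.0533]
tcp_rot: [-1.93, -2.478, 0.001]
contact_force: [-0.4, 0.2, 0.8]
grip_width: 0.0003
gripper_force: 0.0
t28.65 deck x39.5 y-1.2 z53.3 F x-0.4 y0.3 z0.8 yaw 0.1 tilt 0.1 w 0.000
side 55 [244.2 216.4] area 135 [[31.0, 55.7], [30.7, 40.4]]
side 0 [238.4 205.7] area 95 [[45.7, 5.4], [45.7, -10.6]]
side -55 [234.9 194.5] area 35 [[55.6, -51.3], [55.7, -68.3]]
```

```bash
python3 -m pendant '[[[-0.02,-0.005,0],[0,0,0],0],[[-0.035,-0.0087,0],[0,0,0],0],[[-0.035,-0.0087,0],[0,0,0],0]]'
python3 -m pendant '[[[-0.015,-0.004,0],[0,0,0],0],[[-0.02,-0.005,0],[0,0,0],0],[[-0.02,-0.005,0],[0,0,0],0]]'
python3 -c "
from h import *
st()"
```

```text
t: 29.12
tool_pos: [0.5676, 0.0297, 0.0535]
tcp_rot: [-1.931, -2.478, 0.001]
contact_force: [-0.7, 0.8, -0.4]
grip_width: 0.0007
gripper_force: 0.0
t: 29.5
tool_pos: [0.5639, 0.0287, 0.0536]
tcp_rot: [-1.931, -2.478, 0.0]
contact_force: [0.7, 0.0, -0.5]
grip_width: 0.0006
gripper_force: 0.4
t29.50 deck x28.7 y-1.3 z53.6 F x0.7 y-0.1 z-0.5 yaw 0.1 tilt 0.0 w 0.001
```

```bash
python3 -m pendant '[[[-0.01,-0.0025,0],[0,0,0],0],[[-0.015,-0.0037,0],[0,0,0],0],[[-0.015,-0.0037,0],[0,0,0],0]]'
python3 -m pendant '[[[-0.007,-0.002,0],[0,0,0],0],[[-0.007,-0.002,0],[0,0,0],0],[[-0.007,-0.002,0],[0,0,0],0]]'
python3 -c "
from h import *
st()"
```

```text
t: 29.88
tool_pos: [0.5617, 0.0281, 0.0537]
tcp_rot: [1.93, 2.477, 0.002]
contact_force: [6.2, 2.6, -2.9]
grip_width: 0.0008
gripper_force: 2.9
t: 30.25
tool_pos: [0.5617, 0.028, 0.054]
tcp_rot: [1.929, 2.475, 0.005]
contact_force: [12.6, 4.5, -8.7]
grip_width: 0.0003
gripper_force: 6.2
t30.25 deck x26.3 y-1.5 z54.0 F x13.3 y1.3 z-8.7 yaw 0.1 tilt 0.3 w 0.000
```

Hard stop at x = 26.3, where the geometry puts the shut position. I release, lift clear and check.

```bash
python3 -m pendant '[[[0.06,0.015,0],[0,0,0],0],[[0.06,0.015,0.15],[0,0,0],0],[[0.06,0.015,0.4],[0,0,0],0],[[0.03,-0.3,0.7],[0,0,0],0],[[0,-1,0.8],[0,0,0],0],[[0,-1,0.8],[0,0,0],0],[[0,-1,0.8],[0,0,0],0]]'
python3 -m pendant '[[[-0.2,-0.6,0],[0,0,0],0],[[-0.2,-0.6,0],[0,0,0],0],[[-0.2,-0.6,0],[0,0,0],0]]'
python3 - <<'E'
from h import *
st();im=ctrl.camera("top");look()
g=im.astype(int)
# rib: darkest elongated blob near the plate; plate: bluish
m=np.zeros(g.shape[:2],bool);m[165:230,215:305]=True
pl=m&(g[...,0]-g[...,2]>8)&(g[...,0]>80)
for nm,mm,z in(("plate",pl,.044),):
    for c,s in blobs("top",mm,100):
        ys,xs=np.nonzero(mm);P=np.array([RD.T@(ray("top",p,z)[:2]-O)*1e3 for p in zip(xs,ys)])
        print(nm,s,np.percentile(P[:,0],[2,50,98]).round(1))
rb=m&(g.max(2)<45)
for c,s in blobs("top",rb,15): print("rib",s,(RD.T@(ray("top",c,.064)[:2]-O)*1e3).round(1))
E
```

```text
t: 31.12
tool_pos: [0.5594, -0.1748, 0.2144]
tcp_rot: [1.932, 2.477, -0.0]
contact_force: [0.2, 0.3, 1.0]
grip_width: 0.0006
gripper_force: 0.0
t: 31.5
tool_pos: [0.5184, -0.2954, 0.2135]
tcp_rot: [-1.935, -2.474, 0.001]
contact_force: [-0.1, 1.0, -0.8]
grip_width: 0.0005
gripper_force: 0.0
t31.50 deck x-94.2 y-304.7 z213.5 F x0.2 y1.0 z-0.8 yaw -0.1 tilt 0.0 w 0.001
top 55 [242.9 204.3] area 346 [[34.6, 56.5], [35.5, 56.6]]
top 0 [263.4 197. ] area 256 [[39.6, 1.0], [40.5, 0.6]]
top -55 [284.9 193. ] area 339 [[35.7, -54.9], [36.6, -55.9]]
side 55 [246.1 216.3] area 177 [[26.2, 54.8], [25.9, 39.5]]
side 0 [241.2 205.1] area 156 [[38.6, 2.1], [38.5, -14.1]]
side -55 [241.2 194.1] area 149 [[38.5, -54.3], [38.4, -71.3]]
rib [223 165  24  28 166] [111.3  69.4]
rib [262 165  14  11  61] [102.8 -27.9]
rib [246 165  46  22 246] [ 84.5 -45.2]
rib [234 175   6   9  16] [100.   57.3]
rib [235 186   8   4  16] [75.7 56.7]
rib [253 203  29  10  80] [10.2 -0.7]
rib [282 205  21  25 141] [-24.3 -55. ]
rib [260 209  17  17  73] [-8.5  2.4]
rib [270 218  11  12  35] [-33.7  -8.5]
rib [239 220   6  10  24] [-16.7  72.6]
```

```bash
python3 -c "
from bench import ctrl
print(ctrl.finish_job())"
```

```text
the job is handed in; nothing more can be done
None
```

The job is handed in at about 31.5 s of the 64 s allowed: camera readings show all three discs flat in their pockets, and the window is shut against its hard stop; the hand-in returned no verdict.

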